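Clear the dropper bottle and line up the spot plates along the bench ledge

ROBOT

A 6-joint arm with a two-finger parallel gripper is mounted at the origin on the work surface. World frame = base frame: x ahead of the robot, y to its left, z up, the work surface at z = 0. Lengths are in m, angles in degrees, forces in N, time in s.
With the tool pointing down it reaches from about 0.325 to 0.85 m from the base axis. Payload 4.4 kg.
Tool frame: the origin (TCP) lies on the front face of the gripper's body, between the roots of the fingers; the fingertips stand ctrl.tcp_to_tips ahead of it and the grasp point (between the pads) lies 78 mm ahead of it (ctrl.tcp_to_tips is the distance from the TCP to the fingertips, in m); z points along the fingers, y is the line along which they close (so a half turn about z gives the same grasp; the last joint's range is limited). The gripper opens to 94 mm and grips with 3 to 60 N. Pads are 16 mm wide; open, the fingers measure 119 mm over their backs; the gripper's body (75 mm by 177 mm) begins 78 mm behind the grasp point.
Start: joints at [-82.878, 11.837, 88.321, -0, 79.842, -8.623], TCP at [0.156, -0.553, 0.303] pointing down, gripper open.
Joint ranges: [-156.59, 156.59], [-49.26, 127.26], [12.9, 141.05], [-63.56, 243.56], [4.71, 150.69], [-161.64, 161.64]. Speed limits (degrees/s): [159.86, 159.86, 180, 180, 180, 180].

INTERFACE

Orientations are given as [roll, pitch, yaw] about the fixed x, y, z axes, in that order (R = Rz(yaw) Ry(pitch) Rx(roll)).
In Python, from station import ctrl gives the robot as it stands.
- The arm moves only by the tool move_arm, never from a script. Its argument "increments" is a list of rows, each a list of 3 entries, a list of its own where there are three numbers: the shift along the tool's x, y, z as a fraction of full scale, then the turn, a rotation vector about the tool's x, y, z as a fraction of full scale, then the gripper command: -1 is fully open, 1 is shut, values between are in proportion. A call has 1 to 12 rows; each row shifts and turns the commanded pose from where the row before left it, along the tool's axes as they then stand; what a row does not reach is not made up. Full scale, the value 1, is 0.02 m for a shift and 0.1 rad for a turn. A row lasts 1/12 s, in which the tool goes at most 41.7 mm and 7.16 degrees, less where a joint would pass 70% of its speed; a pose out of reach is approached as far as the arm can. A call with a number of a shift or a turn outside -1 to 1 is refused whole. A call with a gripper value outside its range is refused whole. The fingers move at their own pace and stop on an object; "squeeze" is the grip in N (left out, the last holds). Time passes only in rows, so rows that do not move let the fingers close. It gives the time, the measured TCP pose, the force, the opening and the grip force at its end, in the units of the state.
- ctrl.state(): the state, without advancing time (a new reading comes with each control period).
- ctrl.grab_frame(name): name is "side" or "top" or "wrist"; returns the picture (400x640x3 uint8, red, green, blue); there is no depth.
- ctrl.camera_model(name): a dict with "K" (3x3 intrinsics, pixels), "R" (3x3) and "t" (3): a world point X has camera coordinates R X + t. Camera axes: x right, y down, z forward; pixel columns grow to the right and rows downward; lengths in m; the calibration is good to about 2 mm. A picture is of the moment at which its call begins: read the wrist's pose just before it. camera_model takes no time and is no camera call; for the wrist camera it gives the pose at the moment of the call.
- ctrl.sign_off(): hands the job in; it is judged then, once.
The state is a dict: "t": time; "q": joint angles; "qvel": joint speeds; "effort": joint torques, N m; "eef_pos": TCP position; "ee_rot": TCP orientation; "ft_force": force on the tool from outside, world axes, zero at the start; "torque": the same for the moment, N m; "gripper_width": opening from 0.0 (shut) to 1.0 (fully open); "grip_force": force on a finger pad.
Only numpy, scipy, OpenCV 4.12 (cv2) and the standard library are available. Lean on these libraries where they do the work, as an engineer would, in place of code of your own. Each camera call takes 0.05 s, during which the arm holds its last target. There are 200 camera calls.

TASK

Get the spot-test row ready: stand the amber dropper bottle, which is in the way by the wooden ledge, upright and wholly on the round cork mat, setting it down without dropping it. Then nudge the three white spot plates into one even row against the ledge, one plate centred on each yellow mark, with a long side flush against the ledge. Leave the conical flask where it stands.

Things in the scene. Friction and masses are not known exactly. Their poses are not given: they have to be found in the camera images.
- plate0_c (a point): white porcelain spot plate, one of three alike, 90 mm along its own x, 100 mm along its own y (the long side), 20 mm high, about 0.3 kg, lying loose on the black bench with its rows of wells up; too wide to grip, it is pushed. Point: its centre, 10 mm above its underside; axes: x across, y along the 100 mm side, z up. Starts on the robot's side of the ledge with its 100 mm sides within 0.4 rad of parallel to the ledge, its x roughly towards the ledge.
- plate1_c (a point): white porcelain spot plate, one of three alike, 90 mm along its own x, 100 mm along its own y (the long side), 20 mm high, about 0.3 kg, lying loose on the black bench with its rows of wells up; too wide to grip, it is pushed. Point: its centre, 10 mm above its underside; axes: x across, y along the 100 mm side, z up. Starts on the robot's side of the ledge with its 100 mm sides within 0.4 rad of parallel to the ledge, its x roughly towards the ledge.
- plate2_c (a point): white porcelain spot plate, one of three alike, 90 mm along its own x, 100 mm along its own y (the long side), 20 mm high, about 0.3 kg, lying loose on the black bench with its rows of wells up; too wide to grip, it is pushed. Point: its centre, 10 mm above its underside; axes: x across, y along the 100 mm side, z up. Starts on the robot's side of the ledge with its 100 mm sides within 0.4 rad of parallel to the ledge, its x roughly towards the ledge.
- mark0 (a point): yellow stripe, 12 mm wide, across the fixed wooden ledge. Point: on the ledge's front face (the vertical face towards the robot), at the stripe's middle, 10 mm above the bench; axes: x square to that face, pointing into the ledge, y along the ledge to the left, z up. The left mark of three, 150 mm apart; the ledge is 560 mm long, 40 mm deep, 30 mm high, may stand up to 0.1 rad askew.
- mark1 (a point): yellow stripe, 12 mm wide, across the fixed wooden ledge. Point: on the ledge's front face (the vertical face towards the robot), at the stripe's middle, 10 mm above the bench; axes: x square to that face, pointing into the ledge, y along the ledge to the left, z up. The middle mark.
- mark2 (a point): yellow stripe, 12 mm wide, across the fixed wooden ledge. Point: on the ledge's front face (the vertical face towards the robot), at the stripe's middle, 10 mm above the bench; axes: x square to that face, pointing into the ledge, y along the ledge to the left, z up. The right mark.
- bottle_c (a point): amber dropper bottle, 130 mm tall, about 0.22 kg: body 56 mm in diameter up to 58 mm, narrowing to a neck at 76 mm; blue cap 34 mm in diameter from 86 to 116 mm above its underside, to be gripped from above; red bulb 18 mm in diameter on top up to 130 mm. Stands on the bench close to the ledge. Point: on its axis, 65 mm above its underside; z up.
- mat_top (a point): fixed round cork mat, 100 mm in diameter, 8 mm thick, to the left or right of the work. Point: centre of its upper face.
- flask_c (a point): bystander: glass conical flask, 82 mm in diameter at the foot, 135 mm tall, on the side opposite to the mat. Point: on its axis, half-way up.
Not all that is in view belongs to the job. What is shaped like the part that bears plate2_c but blue or pink is not meant.

How it is judged:
By the outcome, as a careful person would: the job done as asked, in the order asked, and still so for the second after the job is handed in, with the robot touching nothing.
It also fails if it takes over 72 s, if anything falls off the work surface, if the arm or the gripper's body presses on something with over 40 N, if the wrist force passes 120 N, or if a joint passes its speed limit or range.

## Working session

There is one attempt and no reset: what is moved stays moved. The work goes in short steps, Python scripts to look and compute and a tool call to move; the robot and the scene stay as the last step left them, time stands still between calls to the robot, and variables do not carry over. Pictures are saved under pics/ and viewed, at most 10 in all, crops included, and the job is handed in when it is done.

Besides the shell and the picture viewer there is one more tool, called after ">>>" as a command line: name --argument value ..., lists and objects as JSON in quotes. move_arm: Moves the arm, as the interface text tells. Shift numbers are shares of 0.02 m and turn numbers shares of 0.1 rad, none past 1 either way. Its arguments: {"type":"object","properties":{"increments":{"type":"array"},"squeeze":{"type":"number"}},"required":["increments"]}

```bash
ls; mkdir -p pics; python3 - <<'E'
from station import ctrl
import cv2
for n in("top","side"):
    cv2.imwrite(f"pics/{n}0.png",ctrl.grab_frame(n)[:,:,::-1])
    m=ctrl.camera_model(n);print(n,m)
print(ctrl.state(),ctrl.tcp_to_tips)
E
```

```text
pics
top {'K': array([[471.20578202,   0.        , 320.481017  ],
       [  0.        , 471.20578202, 203.04378463],
       [  0.        ,   0.        ,   1.        ]]), 'R': array([[ 0.0094101 , -0.9998284 ,  0.01595685],
       [-0.99745252, -0.01051376, -0.07055446],
       [ 0.07071012, -0.01525227, -0.99738029]]), 't': array([-0.0111914 ,  0.46463996,  1.58340051])}
side {'K': array([[469.90906103,   0.        , 318.39293058],
       [  0.        , 469.90906103, 194.43798536],
       [  0.        ,   0.        ,   1.        ]]), 'R': array([[-0.45490401, -0.89023668, -0.02325931],
       [-0.51938724,  0.28643784, -0.80510264],
       [ 0.72339425, -0.35416383, -0.59267929]]), 't': array([0.22505791, 0.29827025, 0.91002191])}
{'t': 0.1, 'q': array([-8.28775809e+01,  1.18799182e+01,  8.83930692e+01,  7.33404992e-05,
        7.98418123e+01, -8.62154139e+00]), 'qvel': array([ 0.00519056, -0.06853286, -0.14623829,  0.04418258, -0.0047721 ,
       -0.04965352]), 'effort': array([ 2.39859837e-04, -3.71864676e+01, -2.82292289e+01,  6.99421973e-02,
        3.11100902e-02, -5.12489601e-05]), 'eef_pos': array([ 0.1559596 , -0.55291526,  0.3016306 ]), 'ee_rot': array([-1.79886508e+02, -1.72806356e-02,  1.57439304e+01]), 'ft_force': array([0.47416374, 0.41675628, 0.87395594]), 'torque': array([-0.01844169, -0.0158933 , -0.01288105]), 'grip_force': 0.0, 'gripper_width': 0.9973096163072406} 0.0972
```

View pics/top0.png

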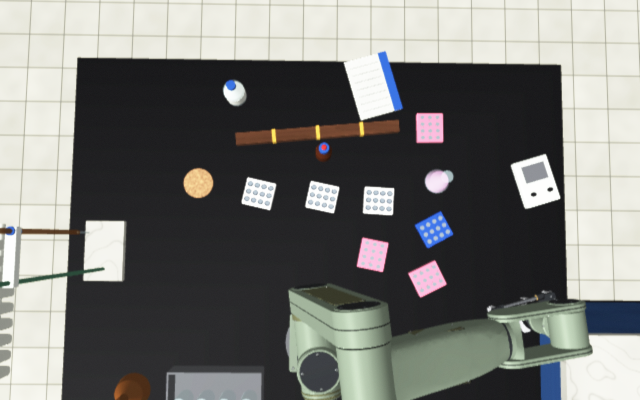

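View pics/side0.png

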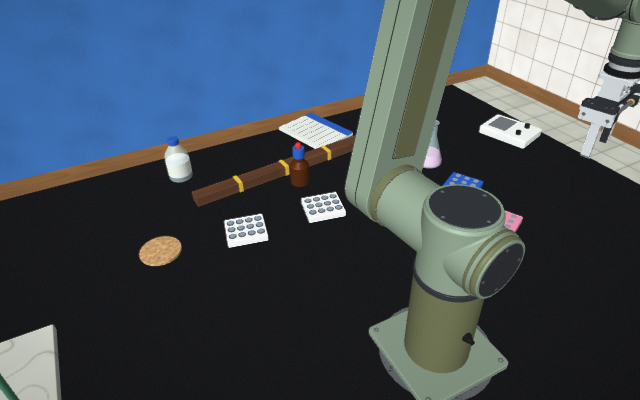

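```bash
cat > h.py <<'E'
import numpy as np,cv2
from station import ctrl
def bp(m,uv,z):
    """pixel(s) -> world points on the plane at height z"""
    uv=np.atleast_2d(np.asarray(uv,float)); R,t=m["R"],m["t"]; C=-R.T@t
    d=np.c_[uv,np.ones(len(uv))]@np.linalg.inv(m["K"]).T@R
    return C+d*((z-C[2])/d[:,2])[:,None]
def proj(m,X):
    c=np.atleast_2d(X)@m["R"].T+m["t"]; p=c@m["K"].T; return p[:,:2]/p[:,2:]
def blobs(mask,amin):
    n,l,s,c=cv2.connectedComponentsWithStats(mask.astype(np.uint8))
    return [(c[i],s[i,4],(l==i)) for i in range(1,n) if s[i,4]>=amin]
E
python3 - <<'E'
from h import *
m=ctrl.camera_model("top");im=cv2.imread("pics/top0.png");print("C",-m["R"].T@m["t"])
hsv=cv2.cvtColor(im,cv2.COLOR_BGR2HSV);H,S,V=hsv[...,0],hsv[...,1],hsv[...,2]
roi=np.zeros(H.shape,bool);roi[100:225,170:470]=1
w=(V>110)&(S<60)&roi
w=cv2.morphologyEx(w.astype(np.uint8),cv2.MORPH_CLOSE,np.ones((5,5)))
for c,a,l in blobs(w,200):
    pts=np.argwhere(l)[:,::-1]; P=bp(m,pts,0.02)
    r=cv2.minAreaRect((P[:,:2]*1000).astype(np.float32)); print("white",c,a,r)
y=(H>20)&(H<35)&(S>130)&(V>120)&roi
for c,a,l in blobs(y,15): print("yel",c,a,bp(m,c,.03)[0])
k=(H>8)&(H<22)&(V>120)&(S>70)&roi
for c,a,l in blobs(k,300): print("cork",c,a,bp(m,c,.008)[0])
b=(H>100)&(H<130)&(S>120)&(V>80)&roi
for c,a,l in blobs(b,10): print("blue",c,a,bp(m,c,.116)[0])
cv2.imwrite("pics/topc.png",cv2.resize(im[105:225,180:400],None,fx=3.6,fy=3.6,interpolation=cv2.INTER_CUBIC)) 
E
```

```text
C [0.35159916 0.01784609 1.61221346]
white [373.03993344 107.86023295] 601 ((802.3440551757812, -188.54165649414062), (73.64791107177734, 122.86573791503906), 15.982871055603027)
white [429.04313725 126.6254902 ] 510 ((730.6883544921875, -374.44097900390625), (83.74458312988281, 76.5289306640625), 0.7300025820732117)
white [437.7693837  180.27037773] 503 ((544.2194213867188, -408.800048828125), (75.54314422607422, 93.35311889648438), 0.625573456287384)
white [258.2883939 193.3024619] 853 ((495.45538330078125, 204.3751678466797), (103.51248931884766, 94.71669006347656), 77.75)
white [321.80637544 196.70838253] 847 ((486.1760559082031, -10.76248550415039), (103.36382293701172, 94.84967041015625), 78.47770690917969)
white [378.11723329 200.47362251] 853 ((475.30712890625, -202.03262329101562), (104.58281707763672, 94.99031829833984), 86.7349853515625)
yel [361.26 128.8 ] 50 [ 0.71898048 -0.14300085  0.03      ]
yel [317.4375 132.0625] 48 [0.70577061 0.0062854  0.03      ]
yel [273.40816327 136.12244898] 49 [0.68986255 0.15563222 0.03      ]
cork [197.82428571 182.68142857] 700 [0.53052161 0.41221596 0.008     ]
blue [397.19565217 104.58695652] 92 [ 0.78007326 -0.25059481  0.116     ]
blue [323.66216216 147.77027027] 74 [ 0.63567972 -0.01357435  0.116     ]
blue [433.63333333 219.33809524] 210 [ 0.40940215 -0.36628896  0.116     ]
```

View pics/topc.png

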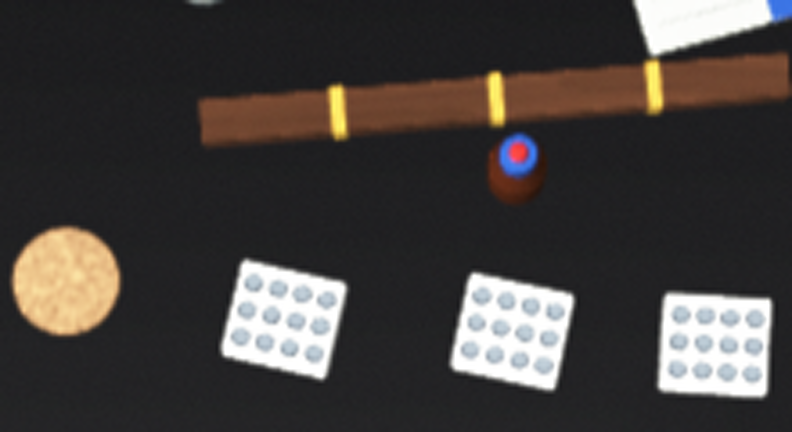

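>>> move_arm --increments '[[[0, 0, 0], [0, 0, 0.89], -1], [[0, 0, 0], [0, 0, 0.89], -1], [[1, -0.9, 0], [0, 0, 0], -1], [[1, -0.9, 0], [0, 0, 0], -1], [[1, -0.9, 0], [0, 0, 0], -1], [[1, -0.9, 0], [0, 0, 0], -1], [[1, -0.9, 0], [0, 0, 0], -1], [[1, -0.9, 0], [0, 0, 0], -1], [[1, -0.9, 0], [0, 0, 0], -1], [[1, -0.9, 0], [0, 0, 0], -1], [[1, -0.9, 0], [0, 0, 0], -1], [[1, -0.9, 0], [0, 0, 0], -1]]'

```text
t: 1.1
eef_pos: [0.3382, -0.3536, 0.3022]
ee_rot: [-180.0, 0.0, 5.5]
ft_force: [-0.4, -0.1, -0.6]
gripper_width: 1.004
grip_force: 0.0
```

>>> move_arm --increments '[[[1, -0.95, 0], [0, 0, 0], -1], [[1, -0.95, 0], [0, 0, 0], -1], [[1, -0.95, 0], [0, 0, 0], -1], [[1, -0.95, 0], [0, 0, 0], -1], [[1, -0.95, 0], [0, 0, 0], -1], [[1, -0.95, 0], [0, 0, 0], -1], [[1, -0.95, 0], [0, 0, 0], -1], [[1, -0.95, 0], [0, 0, 0], -1], [[0, -1, 0], [0, 0, 0], -1], [[0, 0, 0], [0, 0, 0], -1]]'

```text
t: 1.93
eef_pos: [0.4804, -0.1651, 0.3018]
ee_rot: [-179.9, 0.1, 5.8]
ft_force: [-0.8, 0.7, 0.2]
gripper_width: 1.002
grip_force: 0.0
```

```bash
python3 - <<'E'
from h import *
s=ctrl.state();m=ctrl.camera_model("wrist");im=ctrl.grab_frame("wrist")[:,:,::-1]
cv2.imwrite("pics/w1.png",im);np.savez("w1.npz",**m);print(s["t"],s["eef_pos"],s["ee_rot"],s["q"],s["ft_force"]);print(m)
E
```

```text
1.9333 [ 0.4803701  -0.16505361  0.30182975] [-1.79852938e+02  9.14305449e-02  5.78851378e+00] [-2.87671697e+01  3.74950927e+00  9.75616585e+01  7.05894556e-02
  7.88475548e+01  5.54306845e+01] [-0.81695086  0.70175996  0.21257266]
{'K': array([[358.64080189,   0.        , 322.14882546],
       [  0.        , 358.64080189, 198.19512581],
       [  0.        ,   0.        ,   1.        ]]), 'R': array([[ 0.10025754, -0.99495978, -0.00185857],
       [-0.9629816 , -0.0975047 ,  0.25131509],
       [-0.25022962, -0.02340646, -0.96790355]]), 't': array([-0.21252415,  0.419826  ,  0.50551726])}
```

View pics/w1.png

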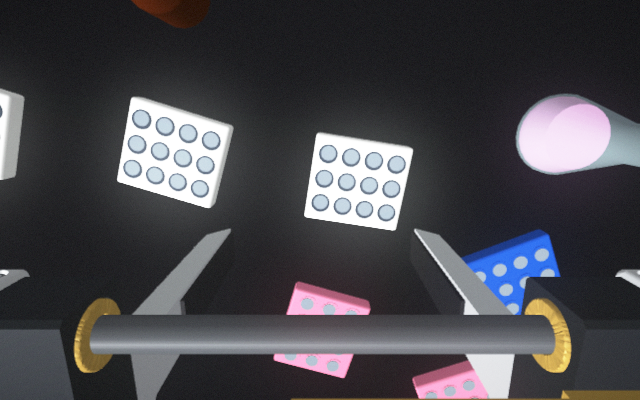

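>>> move_arm --increments '[[[0.8, -0.97, 0], [0, 0, 0], -1], [[0.8, -0.97, 0], [0, 0, 0], -1], [[0.8, -0.97, 0], [0, 0, 0], -1], [[0.8, -0.97, 0], [0, 0, 0], -1], [[0.8, -0.97, 0], [0, 0, 0], -1], [[0.8, -0.97, 0], [0, 0, 0], -1], [[0.8, -0.97, 0], [0, 0, 0], -1], [[0, 0, 0], [0, 0, 0], -1], [[0, 0, 0], [0, 0, 0], -1]]'

```text
t: 2.73
eef_pos: [0.5788, -0.0227, 0.3021]
ee_rot: [180.0, 0.1, 5.6]
ft_force: [0.0, -0.4, 0.3]
gripper_width: 1.001
grip_force: 0.0
```

```bash
python3 - <<'E'
from h import *
s=ctrl.state();m=ctrl.camera_model("wrist");im=ctrl.grab_frame("wrist")[:,:,::-1]
cv2.imwrite("pics/w2.png",im);np.savez("w2.npz",**m);print(s["t"],s["eef_pos"],s["ee_rot"])
E
```

```text
2.7333 [ 0.57879147 -0.02272693  0.3021323 ] [1.79961123e+02 5.78195194e-02 5.59560573e+00]
```

View pics/w2.png

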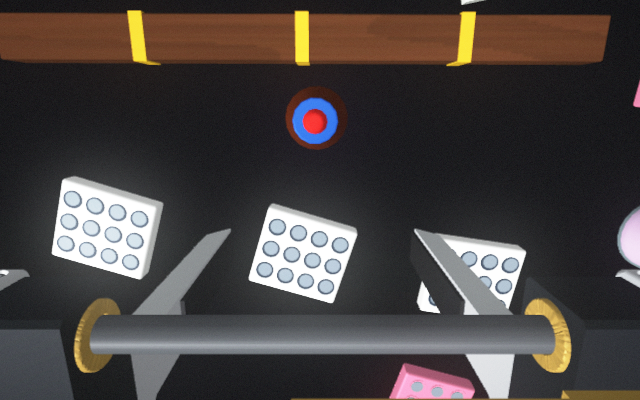

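```bash
python3 - <<'E'
from h import *
def load(n): return cv2.imread(f"pics/{n}.png"),dict(np.load(f"{n}.npz"))
im,m=load("w2");h=cv2.cvtColor(im,cv2.COLOR_BGR2HSV);H,S,V=h[...,0],h[...,1],h[...,2]
print("C",-m["R"].T@m["t"])
y=(H>20)&(H<35)&(S>130)&(V>60);y[100:]=0
F=[]
for c,a,l in blobs(y,100):
    p=np.argwhere(l); 
    r0,r1=p[:,0].min(),p[:,0].max()
    print(c,a,r0,r1,[(r,p[p[:,0]==r][:,1].min(),p[p[:,0]==r][:,1].max()) for r in range(r1-6,r1+1)])
    F.append(bp(m,c,.03)[0]);print("mark blob",F[-1])
for nm,cond in(("red",((H<8)|(H>172))&(S>170)&(V>120)),("blue",(H>100)&(H<130)&(S>150)&(V>120))):
    cond[170:]=0
    for c,a,l in blobs(cond,100): print(nm,c,a,bp(m,c,.125 if nm=="red" else .116)[0])
for n,rois in(("w2",[(170,285,40,170),(195,310,240,362)]),("w1",[(90,215,105,240),(125,240,295,415)])):
    im,m=load(n);h=cv2.cvtColor(im,cv2.COLOR_BGR2HSV)
    for a,b,c,d in rois:
        w=np.zeros(im.shape[:2],np.uint8);w[a:b,c:d]=((h[a:b,c:d,2]>205)&(h[a:b,c:d,1]<40))
        w=cv2.morphologyEx(w,cv2.MORPH_CLOSE,np.ones((15,15)));l=max(blobs(w,200),key=lambda q:q[1])
        P=bp(m,np.argwhere(l[2])[:,::-1],.02)[:,:2]*1000
        print(n,cv2.minAreaRect(P.astype(np.float32)))
E
```

```text
C [ 0.65045998 -0.01633677  0.38372661]
[137.59691913  37.08344031] 779 10 64 [(58, np.int64(133), np.int64(146)), (59, np.int64(133), np.int64(146)), (60, np.int64(133), np.int64(148)), (61, np.int64(135), np.int64(150)), (62, np.int64(139), np.int64(155)), (63, np.int64(143), np.int64(158)), (64, np.int64(147), np.int64(160))]
mark blob [0.69411056 0.1565303  0.03      ]
[301.57792208  37.44155844] 770 10 65 [(59, np.int64(295), np.int64(308)), (60, np.int64(295), np.int64(308)), (61, np.int64(295), np.int64(308)), (62, np.int64(297), np.int64(308)), (63, np.int64(297), np.int64(309)), (64, np.int64(297), np.int64(309)), (65, np.int64(299), np.int64(308))]
mark blob [0.70834353 0.00766834 0.03      ]
[465.15018773  38.27659574] 799 11 66 [(60, np.int64(457), np.int64(470)), (61, np.int64(455), np.int64(470)), (62, np.int64(452), np.int64(470)), (63, np.int64(449), np.int64(466)), (64, np.int64(447), np.int64(463)), (65, np.int64(446), np.int64(461)), (66, np.int64(448), np.int64(453))]
mark blob [ 0.72216609 -0.14114724  0.03      ]
red [314.46712018 121.07482993] 441 [ 0.63922399 -0.01234835  0.125     ]
blue [315.16471647 120.08280828] 1111 [ 0.63958806 -0.0126515   0.116     ]
w2 ((498.3383483886719, 204.46180725097656), (98.61502075195312, 89.04261016845703), 77.61206817626953)
w2 ((489.063232421875, -9.82827377319336), (98.8747787475586, 89.1153793334961), 78.36052703857422)
w1 ((488.66070556640625, -11.0430908203125), (98.99172973632812, 89.02918243408203), 78.31974792480469)
w1 ((477.85955810546875, -201.685546875), (99.08062744140625, 89.29337310791016), 86.75430297851562)
```

>>> move_arm --increments '[[[0.77, -0.05, 0], [0, 0, 0], -1], [[0.77, -0.05, 0], [0, 0, 0], -1], [[0.77, -0.05, 0], [0, 0, 0], -1], [[0.77, -0.05, 0], [0, 0, 0], -1], [[0, 0, 1], [0, 0, 0], -1], [[0, 0, 1], [0, 0, 0], -1], [[0, 0, 1], [0, 0, 0], -1], [[0, 0, 1], [0, 0, 0], -1], [[0, 0, 1], [0, 0, 0], -1], [[0, 0, 1], [0, 0, 0], -1], [[0, 0, 0.15], [0, 0, 0], -1], [[0, 0, 0], [0, 0, 0], -1]]'

```text
t: 3.78
eef_pos: [0.6379, -0.0138, 0.1778]
ee_rot: [-180.0, 0.3, 5.4]
ft_force: [0.1, -0.2, 0.6]
gripper_width: 1.0
grip_force: 0.0
```

>>> move_arm --increments '[[[0, 0, 0], [0, 0, 0], 1], [[0, 0, 0], [0, 0, 0], 1], [[0, 0, 0], [0, 0, 0], 1], [[0, 0, 0], [0, 0, 0], 1], [[0, 0, 0], [0, 0, 0], 1], [[0, 0, 0], [0, 0, 0], 1], [[0, 0, 0], [0, 0, 0], 1], [[0, 0, 0], [0, 0, 0], 1], [[0, 0, 0], [0, 0, 0], 1], [[0, 0, 0], [0, 0, 0], 1]]' --squeeze 20

```text
t: 4.62
eef_pos: [0.6395, -0.0122, 0.1796]
ee_rot: [-180.0, 0.0, 5.6]
ft_force: [-0.3, 0.9, 0.1]
gripper_width: 0.356
grip_force: 20.0
```

>>> move_arm --increments '[[[0, 0, -0.5], [0, 0, 0], 1], [[0, 0, -1], [0, 0, 0], 1], [[0, 0, -1], [0, 0, 0], 1], [[0, 0, -1], [0, 0, 0], 1], [[0, 0, -1], [0, 0, 0], 1], [[0, 0, -0.5], [0, 0, 0], 1], [[-0.2, -0.5, 0], [0, 0, 0], 1], [[-0.2, -0.9, 0], [0, 0, 0], 1], [[-0.2, -1, 0], [0, 0, 0], 1], [[-0.2, -1, 0], [0, 0, 0], 1], [[-0.2, -1, 0], [0, 0, 0], 1], [[-0.2, -1, 0], [0, 0, 0], 1]]'

```text
t: 5.62
eef_pos: [0.6034, 0.0943, 0.2776]
ee_rot: [-180.0, 0.2, 5.5]
ft_force: [0.4, -1.2, -2.6]
gripper_width: 0.361
grip_force: 20.0
```

>>> move_arm --increments '[[[-0.2, -1, 0], [0, 0, 0], 1], [[-0.2, -1, 0], [0, 0, 0], 1], [[-0.2, -1, 0], [0, 0, 0], 1], [[-0.2, -1, 0], [0, 0, 0], 1], [[-0.2, -1, 0], [0, 0, 0], 1], [[-0.2, -1, 0], [0, 0, 0], 1], [[-0.2, -1, 0], [0, 0, 0], 1], [[-0.2, -1, 0], [0, 0, 0], 1], [[-0.2, -1, 0], [0, 0, 0], 1], [[-0.1, -1, 0], [0, 0, 0], 1], [[0, -0.5, 0], [0, 0, 0], 1], [[0, 0, 0], [0, 0, 0], 1]]'

```text
t: 6.62
eef_pos: [0.5455, 0.3002, 0.2781]
ee_rot: [-180.0, 0.2, 5.7]
ft_force: [-0.1, -0.3, -2.9]
gripper_width: 0.358
grip_force: 20.0
```

```bash
python3 - <<'E'
from h import *
s=ctrl.state();m=ctrl.camera_model("wrist");im=ctrl.grab_frame("wrist")[:,:,::-1]
cv2.imwrite("pics/w3.png",im);np.savez("w3.npz",**m);print(s["t"],s["eef_pos"],s["ee_rot"],s["q"])
print("mat est. px",proj(m,[.533,.4135,.008]))
E
```

```text
6.6167 [0.54549829 0.3001987  0.27810851] [-1.79993498e+02  1.51424056e-01  5.72786817e+00] [2.08490411e+01 1.87227229e+01 8.26635369e+01 4.66732081e-02
 7.87582289e+01 1.05112025e+02]
mat est. px [[207.26873796 180.33827339]]
```

View pics/w3.png

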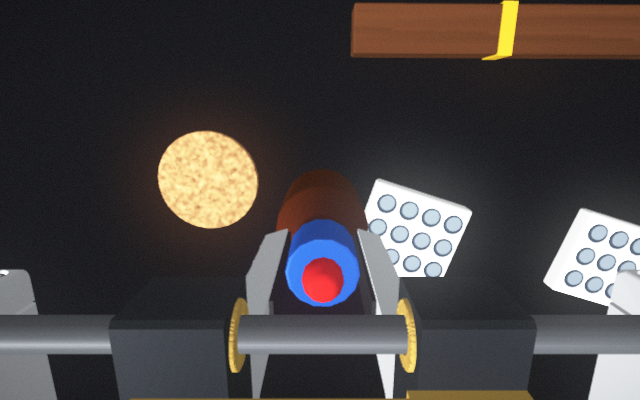

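>>> move_arm --increments '[[[0, -0.7, 0], [0, 0, 0], 1], [[0, -1, 0], [0, 0, 0], 1], [[0, -1, 0], [0, 0, 0], 1], [[0, -1, 0], [0, 0, 0], 1], [[0, -1, 0], [0, 0, 0], 1], [[0, -0.7, 0.5], [0, 0, 0], 1], [[0, -0.2, 1], [0, 0, 0], 1], [[0, 0, 1], [0, 0, 0], 1], [[0, 0, 0.7], [0, 0, 0], 1], [[0, 0, 0.2], [0, 0, 0], 1], [[0, 0, 0], [0, 0, 0], 1]]'

```text
t: 7.58
eef_pos: [0.5355, 0.4085, 0.2089]
ee_rot: [179.9, 0.3, 5.5]
ft_force: [-0.0, 0.4, -2.7]
gripper_width: 0.359
grip_force: 20.0
```

>>> move_arm --increments '[[[-0.1, -0.25, 0.4], [0, 0, 0], 1], [[0, 0, 0.3], [0, 0, 0], 1], [[0, 0, 0.1], [0, 0, 0], 1], [[0, 0, 0.05], [0, 0, 0], 1], [[0, 0, 0.05], [0, 0, 0], 1], [[0, 0, 0], [0, 0, 0], 1]]'

```text
t: 8.08
eef_pos: [0.534, 0.4144, 0.194]
ee_rot: [-180.0, -0.0, 5.5]
ft_force: [-0.1, -0.8, -3.3]
gripper_width: 0.356
grip_force: 20.0
```

>>> move_arm --increments '[[[0, 0, 0.1], [0, 0, 0], 1], [[0, 0, 0.08], [0, 0, 0], 1], [[0, 0, 0.05], [0, 0, 0], 1], [[0, 0, 0.04], [0, 0, 0], 1], [[0, 0, 0], [0, 0, 0], 1]]'

```text
t: 8.5
eef_pos: [0.5337, 0.4143, 0.1879]
ee_rot: [180.0, 0.0, 5.5]
ft_force: [0.1, -0.1, -3.1]
gripper_width: 0.36
grip_force: 20.0
```

>>> move_arm --increments '[[[0, 0, 0.04], [0, 0, 0], 1], [[0, 0, 0.03], [0, 0, 0], 1], [[0, 0, 0], [0, 0, 0], 1]]'

```text
t: 8.75
eef_pos: [0.534, 0.4145, 0.1876]
ee_rot: [-180.0, -0.0, 5.5]
ft_force: [-0.7, -0.2, 0.9]
gripper_width: 0.359
grip_force: 20.0
```

>>> move_arm --increments '[[[0, 0, 0], [0, 0, 0], 0.2], [[0, 0, 0], [0, 0, 0], 0], [[0, 0, 0], [0, 0, 0], -0.4], [[0, 0, 0], [0, 0, 0], -0.8], [[0, 0, 0], [0, 0, 0], -1], [[0, 0, 0], [0, 0, 0], -1], [[0, 0, -0.5], [0, 0, 0], -1], [[0, 0, -1], [0, 0, 0], -1], [[0, 0, -1], [0, 0, 0], -1], [[0, 0, -1], [0, 0, 0], -1], [[0, 0, -1], [0, 0, 0], -1], [[0, 0, -0.5], [0, 0, 0], -1]]'

```text
t: 9.75
eef_pos: [0.5349, 0.4151, 0.2911]
ee_rot: [-179.9, -0.3, 5.5]
ft_force: [0.8, -0.3, 0.8]
gripper_width: 1.002
grip_force: 0.0
```

```bash
python3 - <<'E'
from h import *
a=ctrl.grab_frame("side")[:,:,::-1];s=ctrl.state();print(s["t"],s["eef_pos"],s["ee_rot"],s["ft_force"])
cv2.imwrite("pics/s2.png",cv2.resize(a[80:300,60:360],None,fx=2,fy=2))
E
```

```text
9.8 [0.53540057 0.41536646 0.29258347] [-179.80040823   -0.43374546    5.54956506] [0.26678336 0.26476214 1.28681321]
```

View pics/s2.png

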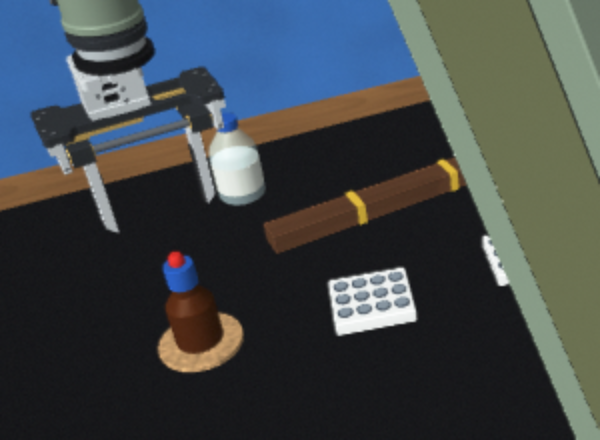

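>>> move_arm --increments '[[[0, 0, 0], [0, 0, -0.98], -0.06], [[0, 0, 0], [0, 0, -0.98], -0.06], [[0, 0, 0], [0, 0, -0.98], -0.06], [[0, 0, 0], [0, 0, -0.98], -0.06], [[0, 0, 0], [0, 0, -0.98], -0.06], [[0, 0, 0], [0, 0, -0.98], -0.06], [[0, 0, 0], [0, 0, -0.98], -0.06], [[0, 0, 0], [0, 0, -0.98], -0.06], [[0, 0, 0], [0, 0, -0.98], -0.06], [[0, 0, 0], [0, 0, -0.98], -0.06], [[0, 0, 0], [0, 0, -0.98], -0.06], [[0, 0, 0], [0, 0, -0.98], -0.06]]'

```text
t: 10.8
eef_pos: [0.5335, 0.4142, 0.2857]
ee_rot: [-179.9, 0.1, 73.2]
ft_force: [-1.0, 0.5, 1.6]
gripper_width: 0.528
grip_force: 0.0
```

>>> move_arm --increments '[[[0, 0, 0], [0, 0, -0.98], -0.06], [[0, 0, 0], [0, 0, -0.98], -0.06], [[0, 0, 0], [0, 0, -0.98], -0.06], [[0, 0, 0], [0, 0, -0.98], -0.06], [[-0.9, -0.25, 0], [0, 0, 0], -0.06], [[-0.9, -0.25, 0], [0, 0, 0], -0.06], [[-0.9, -0.25, 0], [0, 0, 0], -0.06], [[-0.9, -0.25, 0], [0, 0, 0], -0.06], [[-0.9, -0.25, 0], [0, 0, 0], -0.06], [[-0.9, -0.25, 0], [0, 0, 0], -0.06], [[-0.9, -0.25, 0], [0, 0, 0], -0.06], [[-0.9, -0.25, 0], [0, 0, 0], -0.06]]'

```text
t: 11.8
eef_pos: [0.5069, 0.2663, 0.286]
ee_rot: [-179.9, 0.0, 95.4]
ft_force: [-0.7, 0.3, -0.3]
gripper_width: 0.53
grip_force: 0.0
```

>>> move_arm --increments '[[[-0.9, -0.25, 0], [0, 0, 0], -0.06], [[-0.9, -0.25, 0], [0, 0, 0], -0.06], [[-0.9, -0.25, 0], [0, 0, 0], -0.06], [[-0.9, -0.25, 0], [0, 0, 0], -0.06], [[-0.9, -0.25, 0], [0, 0, 0], -0.06], [[-0.9, -0.25, 0], [0, 0, 0], -0.06], [[-0.9, -0.25, 0], [0, 0, 0], -0.06], [[-0.9, -0.25, 0], [0, 0, 0], -0.06], [[-0.9, -0.25, 0.5], [0, 0, 0], -0.06], [[-0.5, 0, 0.8], [0, 0, 0], -0.06], [[0, 0, 0.8], [0, 0, 0], -0.06], [[0, 0, 0], [0, 0, 0], -0.06]]'

```text
t: 12.8
eef_pos: [0.4764, 0.0911, 0.2412]
ee_rot: [-179.6, -0.0, 95.3]
ft_force: [-1.4, -0.2, -0.4]
gripper_width: 0.536
grip_force: 0.0
```

```bash
cat >> h.py <<'E'
TH=.095;O=np.array([.6898,.0059]);EX=np.array([np.cos(TH),np.sin(TH)]);EY=np.array([-EX[1],EX[0]])
def uv():
    s=ctrl.state();d=s["eef_pos"][:2]-O
    print("t %.2f u %.4f v %.4f z %.4f"%(s["t"],d@EX,d@EY,s["eef_pos"][2]),"rot",s["ee_rot"].round(2),"F",s["ft_force"].round(1),"w",round(s["gripper_width"]*94,1),"q6",s["q"][5].round(1))
E
python3 -c "from h import *;uv()"
```

```text
t 12.80 u -0.2044 v 0.1050 z 0.2412 rot [-1.7957e+02 -3.0000e-02  9.5300e+01] F [-1.4 -0.2 -0.4] w 50.4 q6 -4.7
```

>>> move_arm --increments '[[[-0.1, 0.1, 1], [0, 0, 0], -0.06], [[0, 0, 1], [0, 0, 0], -0.06], [[0, 0, 1], [0, 0, 0], -0.06], [[0, 0, 1], [0, 0, 0], -0.06], [[0, 0, 1], [0, 0, 0], -0.06], [[0, 0, 1], [0, 0, 0], -0.06], [[0, 0, 0.4], [0, 0, 0], -0.06], [[0, 0, 0], [0, 0, 0], -0.06], [[0, 0, 0], [0, 0, 0], -0.06]]'

```text
t: 13.55
eef_pos: [0.4813, 0.0902, 0.1171]
ee_rot: [-180.0, -0.0, 95.4]
ft_force: [0.9, 0.8, 0.6]
gripper_width: 0.531
grip_force: 0.0
```

```bash
python3 -c "from h import *;uv()"
```

```text
t 13.55 u -0.1996 v 0.1037 z 0.1171 rot [-179.99   -0.     95.41] F [0.9 0.8 0.6] w 49.9 q6 -4.9
```

>>> move_arm --increments '[[[0, 0, 0.55], [0, 0, 0], -0.06], [[-0.3, 0, 0], [0, 0, 0], -0.06], [[-0.3, 0, 0], [0, 0, 0], -0.06], [[-0.3, 0, 0], [0, 0, 0], -0.06], [[-0.3, 0, 0], [0, 0, 0], -0.06], [[-0.3, 0, 0], [0, 0, 0], -0.06], [[-0.3, 0, 0], [0, 0, 0], -0.06], [[-0.3, 0, 0], [0, 0, 0], -0.06], [[-0.1, 0, 0], [0, 0, 0], -0.06], [[0, 0, 0], [0, 0, 0], -0.06], [[0, 0, 0], [0, 0, 0], -0.06]]'

```text
t: 14.47
eef_pos: [0.4853, 0.0458, 0.1058]
ee_rot: [180.0, 0.0, 95.4]
ft_force: [0.5, 0.0, -0.5]
gripper_width: 0.53
grip_force: 0.3
```

```bash
python3 - <<'E'
from h import *
uv();m=ctrl.camera_model("wrist");cv2.imwrite("pics/w4.png",ctrl.grab_frame("wrist")[:,:,::-1]);np.savez("w4.npz",**m)
E
```

```text
t 14.47 u -0.1998 v 0.0591 z 0.1058 rot [1.7998e+02 4.0000e-02 9.5390e+01] F [ 0.5  0.  -0.5] w 49.8 q6 -10.1
```

View pics/w4.png

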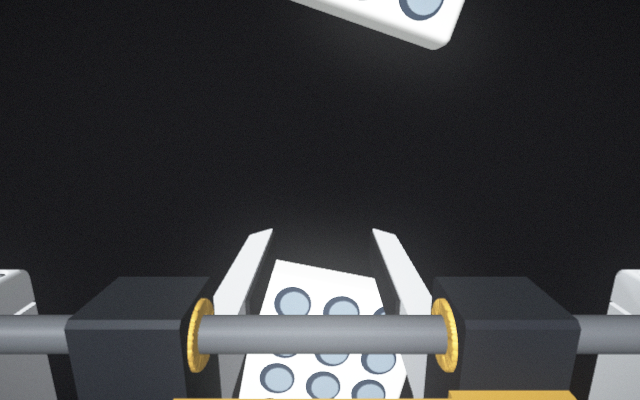

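>>> move_arm --increments '[[[0.5, 0, -0.5], [0, 0, 0], -0.06], [[0.5, 0, -1], [0, 0, 0], -0.06], [[1, 0.1, -0.7], [0, 0, 0], -0.06], [[1, 0.2, 0], [0, 0, 0], -0.06], [[1, 0.2, 0], [0, 0, 0], -0.06], [[1, 0.2, 0], [0, 0, 0], -0.06], [[1, 0.2, 0], [0, 0, 0], -0.06], [[1, 0.2, 0], [0, 0, 0], -0.06], [[1, 0.2, 0], [0, 0, 0], -0.06], [[1, 0.2, 0], [0, 0, 0], -0.06], [[1, 0.1, 0], [0, 0, 0], -0.06], [[1, 0, 0], [0, 0, 0], -0.06]]'

```text
t: 15.52
eef_pos: [0.4968, 0.2701, 0.1508]
ee_rot: [179.9, 0.0, 95.4]
ft_force: [0.0, -0.1, 0.6]
gripper_width: 0.528
grip_force: 0.0
```

>>> move_arm --increments '[[[0.6, 0, 0], [0, 0, 0], -0.06], [[0, 0, 0], [0, 0, 0], -0.06], [[0, 0, 0], [0, 0, 0], -0.06]]'

```text
t: 15.77
eef_pos: [0.495, 0.2807, 0.1501]
ee_rot: [180.0, 0.0, 95.5]
ft_force: [0.6, -0.3, -0.3]
gripper_width: 0.529
grip_force: 0.0
```

```bash
python3 -c "from h import *;uv()"
```

```text
t 15.77 u -0.1678 v 0.2920 z 0.1501 rot [1.7998e+02 4.0000e-02 9.5500e+01] F [ 0.6 -0.3 -0.3] w 49.7 q6 15.4
```

>>> move_arm --increments '[[[0, -0.2, 1], [0, 0, 0], -0.06], [[0, 0, 1], [0, 0, 0], -0.06], [[0, 0, 0.2], [0, 0, 0], -0.06], [[-0.3, 0, 0], [0, 0, 0], -0.06], [[-0.4, 0, 0], [0, 0, 0], -0.06], [[-0.4, 0, 0], [0, 0, 0], -0.06], [[-0.4, 0, 0], [0, 0, 0], -0.06], [[-0.4, 0, 0], [0, 0, 0], -0.06], [[-0.4, 0, 0], [0, 0, 0], -0.06], [[-0.4, 0, 0], [0, 0, 0], -0.06], [[-0.4, 0, 0], [0, 0, 0], -0.06], [[-0.4, 0, 0], [0, 0, 0], -0.06]]'

```text
t: 16.77
eef_pos: [0.4986, 0.2097, 0.1065]
ee_rot: [179.9, -0.0, 95.4]
ft_force: [0.1, 3.6, 1.7]
gripper_width: 0.53
grip_force: 1.6
```

>>> move_arm --increments '[[[-0.4, 0, 0], [0, 0, 0], -0.06], [[-0.3, 0, 0], [0, 0, 0], -0.06], [[0, 0, 0], [0, 0, 0], -0.06], [[0, 0, 0], [0, 0, 0], -0.06]]'

```text
t: 17.1
eef_pos: [0.4991, 0.1952, 0.1056]
ee_rot: [-180.0, 0.1, 95.4]
ft_force: [0.1, 0.2, 0.3]
gripper_width: 0.529
grip_force: 0.0
```

```bash
python3 -c "from h import *;uv()"
```

```text
t 17.10 u -0.1719 v 0.2065 z 0.1056 rot [-1.7996e+02  8.0000e-02  9.5370e+01] F [0.1 0.2 0.3] w 49.7 q6 6.8
```

>>> move_arm --increments '[[[0.3, 0, -0.5], [0, 0, 0], -0.06], [[0, 0, -1], [0, 0, 0], -0.06], [[-0.5, -0.1, -0.8], [0, 0, 0], -0.06], [[-1, -0.15, 0], [0, 0, 0], -0.06], [[-1, -0.15, 0], [0, 0, 0], -0.06], [[-1, -0.15, 0], [0, 0, 0], -0.06], [[-1, -0.15, 0], [0, 0, 0], -0.06], [[-1, -0.15, 0], [0, 0, 0], -0.06], [[-1, -0.15, 0], [0, 0, 0], -0.06], [[-1, -0.15, 0], [0, 0, 0], -0.06], [[-1, -0.15, 0], [0, 0, 0], -0.06], [[-1, -0.15, 0], [0, 0, 0], -0.06]]'

```text
t: 18.1
eef_pos: [0.4873, 0.0097, 0.1522]
ee_rot: [-180.0, 0.0, 95.4]
ft_force: [0.6, -0.8, -0.4]
gripper_width: 0.533
grip_force: 0.0
```

>>> move_arm --increments '[[[-1, -0.15, 0], [0, 0, 0], -0.06], [[-1, -0.15, 0], [0, 0, 0], -0.06], [[-1, -0.15, 0], [0, 0, 0], -0.06], [[-1, -0.15, 0], [0, 0, 0], -0.06], [[-1, -0.15, 0], [0, 0, 0], -0.06], [[-1, -0.15, 0], [0, 0, 0], -0.06], [[-1, -0.15, 0], [0, 0, 0], -0.06], [[-1, -0.15, 0], [0, 0, 0], -0.06], [[-1, 0, 0], [0, 0, 0], -0.06], [[-1, 0, 0], [0, 0, 0], -0.06], [[-1, 0, 0], [0, 0, 0], -0.06], [[-1, 0, 0], [0, 0, 0], -0.06]]'

```text
t: 19.1
eef_pos: [0.4862, -0.2315, 0.1521]
ee_rot: [-180.0, 0.0, 95.4]
ft_force: [0.2, 0.5, -1.0]
gripper_width: 0.529
grip_force: 0.0
```

>>> move_arm --increments '[[[-1, 0, 0], [0, 0, 0], -0.06], [[-0.7, 0, 0], [0, 0, 0], -0.06], [[0, 0, 0], [0, 0, 0], -0.06], [[0, 0, 0], [0, 0, 0], -0.06]]'

```text
t: 19.43
eef_pos: [0.4894, -0.2647, 0.1518]
ee_rot: [-180.0, -0.0, 95.3]
ft_force: [0.1, 0.5, -0.2]
gripper_width: 0.528
grip_force: 0.0
```

```bash
python3 -c "from h import *;uv()"
```

```text
t 19.43 u -0.2252 v -0.2504 z 0.1518 rot [-1.7998e+02 -4.0000e-02  9.5340e+01] F [ 0.1  0.5 -0.2] w 49.6 q6 -42.7
```

>>> move_arm --increments '[[[-0.45, -0.25, 0], [0, 0, 0], -0.06], [[0, 0, 0.3], [0, 0, 0], -0.06], [[0, 0, 1], [0, 0, 0], -0.06], [[0, 0, 1], [0, 0, 0], -0.06], [[0.2, 0, 0], [0, 0, 0], -0.06], [[0.4, 0, 0], [0, 0, 0], -0.06], [[0.4, 0, 0], [0, 0, 0], -0.06], [[0.4, 0, 0], [0, 0, 0], -0.06], [[0.4, 0, 0], [0, 0, 0], -0.06], [[0.4, 0, 0], [0, 0, 0], -0.06], [[0.3, 0, 0], [0, 0, 0], -0.06], [[0, 0, 0], [0, 0, 0], -0.06]]'

```text
t: 20.43
eef_pos: [0.4809, -0.2232, 0.1067]
ee_rot: [179.9, 0.0, 95.4]
ft_force: [-0.2, 0.2, 1.3]
gripper_width: 0.528
grip_force: 0.0
```

```bash
python3 -c "from h import *;uv()"
```

```text
t 20.43 u -0.2297 v -0.2083 z 0.1067 rot [1.7994e+02 1.0000e-02 9.5450e+01] F [-0.2  0.2  1.3] w 49.6 q6 -39.7
```

>>> move_arm --increments '[[[-0.3, 0, -0.5], [0, 0, 0], -0.06], [[0, 0, -1], [0, 0, 0], -0.06], [[0.2, -0.4, -1], [0, 0, 0], -0.06], [[1, -1, 0], [0, 0, 0], -0.06], [[1, -1, 0], [0, 0, 0], -0.06], [[1, -1, 0], [0, 0, 0], -0.06], [[0, -0.4, 0], [0, 0, 0.9], -0.06], [[0, 0, 0], [0, 0, 0.98], -0.06], [[0, 0, 0], [0, 0, 0.98], -0.06], [[0, 0, 0], [0, 0, 0.98], -0.06], [[0, 0, 0], [0, 0, 0.98], -0.06], [[0, 0, 0], [0, 0, 0.98], -0.06]]'

```text
t: 21.43
eef_pos: [0.3993, -0.174, 0.1564]
ee_rot: [-180.0, -0.0, 61.8]
ft_force: [-0.1, -0.3, 0.2]
gripper_width: 0.529
grip_force: 0.0
```

>>> move_arm --increments '[[[0, 0, 0], [0, 0, 0.98], -0.06], [[0, 0, 0], [0, 0, 0.98], -0.06], [[0, 0, 0], [0, 0, 0.98], -0.06], [[0, 0, 0], [0, 0, 0.98], -0.06], [[0, 0, 0], [0, 0, 0.98], -0.06], [[0, 0, 0], [0, 0, 0.98], -0.06], [[0, 0, 0], [0, 0, 0.98], -0.06], [[0, 0, 0], [0, 0, 0.98], -0.06], [[0, 0, 0], [0, 0, 0.98], -0.06], [[0, 0, 0], [0, 0, 0.98], -0.06], [[0, 0, 0], [0, 0, 0], -0.06], [[0, 0, 0], [0, 0, 0], -0.06]]'

```text
t: 22.43
eef_pos: [0.3994, -0.174, 0.1562]
ee_rot: [-180.0, 0.0, 6.1]
ft_force: [-1.0, 0.3, 0.2]
gripper_width: 0.531
grip_force: 0.0
```

```bash
python3 - <<'E'
from h import *
uv();m=ctrl.camera_model("wrist");cv2.imwrite("pics/w5.png",ctrl.grab_frame("wrist")[:,:,::-1]);np.savez("w5.npz",**m)
m=ctrl.camera_model("top");cv2.imwrite("pics/t5.png",ctrl.grab_frame("top")[:,:,::-1])
E
```

```text
t 22.43 u -0.3061 v -0.1515 z 0.1562 rot [-179.97    0.      6.12] F [-1.   0.3  0.2] w 49.9 q6 48.9
```

View pics/w5.png

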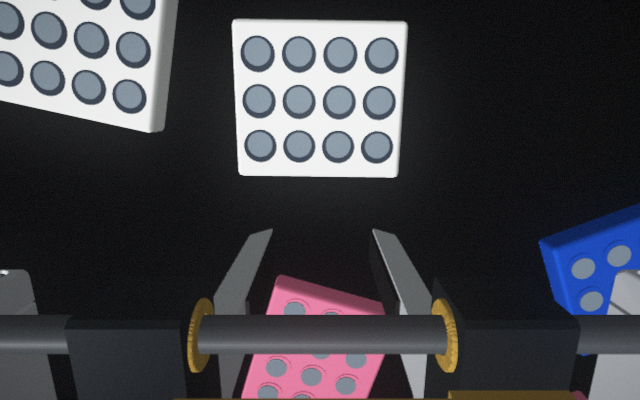

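```bash
python3 - <<'E'
from h import *
m=dict(np.load("w5.npz"))
P=bp(m,[[280,276],[384,303],[276,290],[380,318]],.0);P2=bp(m,[[276,290],[380,318]],.02)
for p in (*P,*P2): d=p[:2]-O;print("pink",d@EX,d@EY)
for p in bp(m,[[234,20],[407,22],[398,177],[239,175]],.02): d=p[:2]-O;print("pl2",d@EX,d@EY)
E
```

```text
pink -0.35427720876508934 -0.12225034008142359
pink -0.37531256203642277 -0.19888749372448397
pink -0.36554385243487125 -0.11911366809795552
pink -0.38789742663640553 -0.19657145618650937
pink -0.35450485211273147 -0.1218294590696537
pink -0.37497865766818317 -0.19277362566166042
pl2 -0.18872290972876243 -0.10195651944964869
pl2 -0.18865595672445357 -0.1982085731363626
pl2 -0.2764379348307999 -0.19882209267295103
pl2 -0.27627811483018055 -0.10064728470593211
```

>>> move_arm --increments '[[[0, -0.07, 0.5], [0, 0, 0.11], -0.06], [[0, 0, 1], [0, 0, 0], -0.06], [[0, 0, 1], [0, 0, 0], -0.06], [[0.4, 0, 0], [0, 0, 0], -0.06], [[0.5, 0, 0], [0, 0, 0], -0.06], [[0.5, 0, 0], [0, 0, 0], -0.06], [[0.5, 0, 0], [0, 0, 0], -0.06], [[0.5, 0, 0], [0, 0, 0], -0.06], [[0.5, 0, 0], [0, 0, 0], -0.06], [[0.5, 0, 0], [0, 0, 0], -0.06], [[0.5, 0, 0], [0, 0, 0], -0.06], [[0.5, 0, 0], [0, 0, 0], -0.06]]'

```text
t: 23.53
eef_pos: [0.4875, -0.1641, 0.1065]
ee_rot: [180.0, 0.1, 5.4]
ft_force: [-6.8, -0.6, 5.1]
gripper_width: 0.534
grip_force: 2.9
```

>>> move_arm --increments '[[[0.5, 0, 0], [0, 0, 0], -0.06], [[0.5, 0, 0], [0, 0, 0], -0.06], [[0.5, 0, 0], [0, 0, 0], -0.06], [[0.5, 0, 0], [0, 0, 0], -0.06], [[0.5, 0, 0], [0, 0, 0], -0.06], [[0.5, 0, 0], [0, 0, 0], -0.06], [[0.5, 0, 0], [0, 0, 0], -0.06], [[0.5, 0, 0], [0, 0, 0], -0.06], [[0.5, 0, 0], [0, 0, 0], -0.06], [[0.5, 0, 0], [0, 0, 0], -0.06], [[0.4, 0, 0], [0, 0, 0], -0.06], [[0, 0, 0], [0, 0, 0], -0.06]]'

```text
t: 24.53
eef_pos: [0.5969, -0.1539, 0.1066]
ee_rot: [179.9, -0.2, 5.4]
ft_force: [0.3, -0.2, 0.5]
gripper_width: 0.529
grip_force: 0.0
```

```bash
python3 -c "from h import *;uv()"
```

```text
t 24.53 u -0.1076 v -0.1503 z 0.1066 rot [179.94  -0.21   5.4 ] F [ 0.3 -0.2  0.5] w 49.7 q6 62.1
```

Now creep in to the ledge.

>>> move_arm --increments '[[[0.15, 0, 0], [0, 0, 0], -0.06], [[0.15, 0, 0], [0, 0, 0], -0.06], [[0.1, 0, 0], [0, 0, 0], -0.06], [[0.05, 0, 0], [0, 0, 0], -0.06], [[0, 0, 0], [0, 0, 0], -0.06]]'

```text
t: 24.95
eef_pos: [0.603, -0.1532, 0.1059]
ee_rot: [-180.0, 0.1, 5.4]
ft_force: [-4.4, 0.1, 3.1]
gripper_width: 0.527
grip_force: 2.3
```

>>> move_arm --increments '[[[0.05, 0, 0], [0, 0, 0], -0.06], [[0.05, 0, 0], [0, 0, 0], -0.06], [[0, 0, 0], [0, 0, 0], -0.06]]'

```text
t: 25.2
eef_pos: [0.605, -0.153, 0.1058]
ee_rot: [-180.0, 0.1, 5.4]
ft_force: [-4.4, 0.7, 3.2]
gripper_width: 0.529
grip_force: 2.4
```

>>> move_arm --increments '[[[0.05, 0, 0], [0, 0, 0], -0.06], [[0.05, 0, 0], [0, 0, 0], -0.06], [[0, 0, 0], [0, 0, 0], -0.06]]'

```text
t: 25.45
eef_pos: [0.6055, -0.153, 0.1059]
ee_rot: [-180.0, 0.3, 5.4]
ft_force: [-9.5, -0.6, 8.5]
gripper_width: 0.535
grip_force: 5.0
```

>>> move_arm --increments '[[[0.04, 0, 0], [0, 0, 0], -0.06], [[0, 0, 0], [0, 0, 0], -0.06]]'

```text
t: 25.62
eef_pos: [0.6056, -0.153, 0.1058]
ee_rot: [-179.9, 0.4, 5.4]
ft_force: [-11.1, -0.7, 9.2]
gripper_width: 0.529
grip_force: 5.9
```

>>> move_arm --increments '[[[-0.5, 0, 0], [0, 0, 0], -0.06], [[-0.5, 0, -1], [0, 0, 0], -0.06], [[-0.9, -0.5, -1.0], [0, 0, 0], -0.06], [[-1, -1, -0.5], [0, 0, 0], -0.06], [[-1, -1, 0], [0, 0, 0], -0.06], [[-1, -1, 0], [0, 0, 0], -0.06], [[-1, -1, 0], [0, 0, 0], -0.06], [[-1, -1, 0], [0, 0, 0], -0.06], [[-1, -1, 0], [0, 0, 0], -0.06], [[-1, -1, 0], [0, 0, 0], -0.06], [[0, 0, 0], [0, 0, 0], -0.06], [[0, 0, 0], [0, 0, 0], -0.06]]'

```text
t: 26.62
eef_pos: [0.417, -0.0193, 0.156]
ee_rot: [180.0, -0.2, 5.4]
ft_force: [0.4, 0.1, 0.1]
gripper_width: 0.526
grip_force: 0.0
```

```bash
cat >> h.py <<'E'
def look(amin=1500):
    """white plates in the wrist picture -> ledge frame (u,v), size, tilt of the rectangle"""
    uv();m=ctrl.camera_model("wrist");im=ctrl.grab_frame("wrist")[:,:,::-1]
    h=cv2.cvtColor(im,cv2.COLOR_BGR2HSV);w=((h[...,2]>205)&(h[...,1]<40)).astype(np.uint8);w[225:]=0
    w=cv2.morphologyEx(w,cv2.MORPH_CLOSE,np.ones((15,15)))
    for c,a,l in blobs(w,amin):
        p=np.argwhere(l)[:,::-1];d=bp(m,p,.02)[:,:2]-O
        P=(np.c_[d@EX,d@EY]*1000).astype(np.float32);r=cv2.minAreaRect(P)
        cut=p[:,0].min()<2 or p[:,0].max()>637 or p[:,1].min()<2 or p[:,1].max()>222
        print("plate uv",np.round(r[0],1),"size",np.round(r[1],1),"ang %.1f"%r[2],"CUT" if cut else "", "u %.1f..%.1f v %.1f..%.1f"%(P[:,0].min(),P[:,0].max(),P[:,1].min(),P[:,1].max()))
    y=(h[...,0]>20)&(h[...,0]<35)&(h[...,1]>130)&(h[...,2]>60);y[225:]=0
    for c,a,l in blobs(y,100):
        d=bp(m,c,.03)[0][:2]-O;print("yellow",(d@EX*1000).round(1),(d@EY*1000).round(1),"px",c.round(),a)
    return im
E
python3 -c "from h import *;look()"
```

```text
t 26.62 u -0.2740 v 0.0008 z 0.1560 rot [ 1.7999e+02 -1.7000e-01  5.4400e+00] F [0.4 0.1 0.1] w 49.5 q6 69.9
plate uv [-171.6  142.7] size [89.7 54.3] ang 88.6 CUT u -199.6..-145.5 v 97.2..188.1
plate uv [-196.5   -8.8] size [97.3 90.7] ang 78.1 CUT u -250.1..-145.5 v -64.4..46.8
```

>>> move_arm --increments '[[[0, 0.5, 0.5], [0, 0, 0], -0.06], [[0, 0, 1], [0, 0, 0], -0.06], [[0, 0, 1], [0, 0, 0], -0.06], [[0.4, 0, 0], [0, 0, 0], -0.06], [[0.4, 0, 0], [0, 0, 0], -0.06], [[0.4, 0, 0], [0, 0, 0], -0.06], [[0.4, 0, 0], [0, 0, 0], -0.06], [[0.4, 0, 0], [0, 0, 0], -0.06], [[0.5, 0, 0], [0, 0, 0], -0.06], [[0.5, 0, 0], [0, 0, 0], -0.06], [[0.5, 0, 0], [0, 0, 0], -0.06], [[0.5, 0, 0], [0, 0, 0], -0.06]]'

```text
t: 27.67
eef_pos: [0.498, -0.0222, 0.1063]
ee_rot: [-180.0, 0.1, 5.4]
ft_force: [-5.8, -0.6, 5.1]
gripper_width: 0.531
grip_force: 2.7
```

>>> move_arm --increments '[[[0.5, 0, 0], [0, 0, 0], -0.06], [[0.5, 0, 0], [0, 0, 0], -0.06], [[0.5, 0, 0], [0, 0, 0], -0.06], [[0.5, 0, 0], [0, 0, 0], -0.06], [[0.5, 0, 0], [0, 0, 0], -0.06], [[0.5, 0, 0], [0, 0, 0], -0.06], [[0.5, 0, 0], [0, 0, 0], -0.06], [[0.5, 0, 0], [0, 0, 0], -0.06], [[0.2, 0, 0], [0, 0, 0], -0.06], [[0.1, 0, 0], [0, 0, 0], -0.06], [[0, 0, 0], [0, 0, 0], -0.06]]'

```text
t: 28.58
eef_pos: [0.5839, -0.0143, 0.106]
ee_rot: [180.0, -0.1, 5.4]
ft_force: [-1.0, 0.8, 0.7]
gripper_width: 0.529
grip_force: 0.5
```

```bash
python3 -c "from h import *;uv()"
```

```text
t 28.58 u -0.1073 v -0.0101 z 0.1060 rot [ 1.7999e+02 -7.0000e-02  5.3900e+00] F [-1.   0.8  0.7] w 49.7 q6 74.7
```

>>> move_arm --increments '[[[0.15, 0, 0], [0, 0, 0], -0.06], [[0.15, 0, 0], [0, 0, 0], -0.06], [[0.08, 0, 0], [0, 0, 0], -0.06], [[0.05, 0, 0], [0, 0, 0], -0.06], [[0.05, 0, 0], [0, 0, 0], -0.06], [[0.03, 0, 0], [0, 0, 0], -0.06], [[0, 0, 0], [0, 0, 0], -0.06]]'

```text
t: 29.17
eef_pos: [0.592, -0.0136, 0.1057]
ee_rot: [-180.0, 0.2, 5.4]
ft_force: [-7.0, -0.2, 5.6]
gripper_width: 0.532
grip_force: 3.4
```

```bash
python3 -c "from h import *;uv()"
```

```text
t 29.17 u -0.0992 v -0.0102 z 0.1057 rot [-179.98    0.21    5.38] F [-7.  -0.2  5.6] w 50.0 q6 75.0
```

>>> move_arm --increments '[[[-0.5, 0, 0], [0, 0, 0], -0.06], [[-0.5, 0, -1], [0, 0, 0], -0.06], [[-0.8, -1, -1], [0, 0, 0], -0.06], [[-1, -1, -0.5], [0, 0, 0], -0.06], [[-1, -1, 0], [0, 0, 0], -0.06], [[-1, -1, 0], [0, 0, 0], -0.06], [[-1, -1, 0], [0, 0, 0], -0.06], [[-1, -1, 0], [0, 0, 0], -0.06], [[-0.2, -1, 0], [0, 0, 0], -0.06], [[0, -1, 0], [0, 0, 0], -0.06], [[0, 0, 0], [0, 0, 0], -0.06], [[0, 0, 0], [0, 0, 0], -0.06]]'

```text
t: 30.17
eef_pos: [0.4398, 0.1333, 0.1564]
ee_rot: [180.0, -0.2, 5.5]
ft_force: [-0.4, 0.7, -0.7]
gripper_width: 0.528
grip_force: 0.0
```

```bash
python3 -c "from h import *;look()"
```

```text
t 30.17 u -0.2368 v 0.1506 z 0.1564 rot [180.    -0.18   5.5 ] F [-0.4  0.7 -0.7] w 49.7 q6 90.6
plate uv [-152.8  146.4] size [97.1 90.9] ang 88.4 CUT u -199.1..-108.1 v 96.9..196.0
```

>>> move_arm --increments '[[[0, 0.1, 0.5], [0, 0, 0], -0.06], [[0, 0, 1], [0, 0, 0], -0.06], [[0, 0, 1], [0, 0, 0], -0.06], [[0.5, 0, 0], [0, 0, 0], -0.06], [[0.5, 0, 0], [0, 0, 0], -0.06], [[0.5, 0, 0], [0, 0, 0], -0.06], [[0.5, 0, 0], [0, 0, 0], -0.06], [[0.5, 0, 0], [0, 0, 0], -0.06], [[0.5, 0, 0], [0, 0, 0], -0.06], [[0.5, 0, 0], [0, 0, 0], -0.06], [[0.5, 0, 0], [0, 0, 0], -0.06], [[0.5, 0, 0], [0, 0, 0], -0.06]]'

```text
t: 31.22
eef_pos: [0.5295, 0.1393, 0.1061]
ee_rot: [-180.0, 0.0, 5.4]
ft_force: [-4.0, 0.1, 3.4]
gripper_width: 0.534
grip_force: 2.2
```

>>> move_arm --increments '[[[0.5, 0, 0], [0, 0, 0], -0.06], [[0.5, 0, 0], [0, 0, 0], -0.06], [[0.5, 0, 0], [0, 0, 0], -0.06], [[0.3, 0, 0], [0, 0, 0], -0.06], [[0.15, 0, 0], [0, 0, 0], -0.06], [[0, 0, 0], [0, 0, 0], -0.06], [[0, 0, 0], [0, 0, 0], -0.06]]'

```text
t: 31.8
eef_pos: [0.5684, 0.1428, 0.106]
ee_rot: [180.0, -0.1, 5.4]
ft_force: [0.6, -0.2, 0.3]
gripper_width: 0.532
grip_force: 0.0
```

```bash
python3 -c "from h import *;uv()"
```

```text
t 31.80 u -0.1078 v 0.1478 z 0.1060 rot [ 1.80e+02 -1.40e-01  5.38e+00] F [ 0.6 -0.2  0.3] w 50.0 q6 90.3
```

>>> move_arm --increments '[[[0.15, 0, 0], [0, 0, 0], -0.06], [[0.15, 0, 0], [0, 0, 0], -0.06], [[0.08, 0, 0], [0, 0, 0], -0.06], [[0.05, 0, 0], [0, 0, 0], -0.06], [[0.05, 0, 0], [0, 0, 0], -0.06], [[0.03, 0, 0], [0, 0, 0], -0.06], [[0, 0, 0], [0, 0, 0], -0.06]]'

```text
t: 32.38
eef_pos: [0.577, 0.1437, 0.1057]
ee_rot: [180.0, 0.1, 5.4]
ft_force: [-4.7, -0.0, 3.1]
gripper_width: 0.532
grip_force: 2.5
```

>>> move_arm --increments '[[[-0.5, 0, 0], [0, 0, 0], -0.06], [[-0.5, 0, -1], [0, 0, 0], -0.06], [[0, 0.5, -1], [0, 0, 0], -0.06], [[0, 1, -1], [0, 0, 0], -0.06], [[0, 1, -1], [0, 0, 0], -0.06], [[0, 1, -1], [0, 0, 0], -0.06], [[0, 1, -1], [0, 0, 0], -0.06], [[0, 1, -1], [0, 0, 0], -0.06], [[0, 1, -1], [0, 0, 0], -0.06], [[0, 1, -1], [0, 0, 0], -0.06], [[0, 0, 0], [0, 0, 0], -0.06], [[0, 0, 0], [0, 0, 0], -0.06]]'

```text
t: 33.38
eef_pos: [0.5735, -0.0086, 0.2878]
ee_rot: [179.9, -0.4, 5.3]
ft_force: [-0.7, 0.5, -0.3]
gripper_width: 0.525
grip_force: 0.0
```

```bash
python3 -c "
from h import *
im=look();cv2.imwrite('pics/w6.png',im)"
```

```text
t 33.38 u -0.1171 v -0.0034 z 0.2878 rot [179.93  -0.35   5.25] F [-0.7  0.5 -0.3] w 49.4 q6 75.2
plate uv [-45.8  -2.8] size [97.4 87.1] ang 89.8  u -89.5..-2.1 v -51.5..45.9
plate uv [ -46.4 -147.4] size [101.5  87.2] ang 89.8  u -90.1..-2.6 v -198.1..-96.7
plate uv [-46.1 147.2] size [96.2 87.1] ang 89.8  u -89.9..-2.4 v 99.1..195.5
yellow 19.6 -150.0 px [488.  30.] 779
yellow 19.9 150.0 px [145.  31.] 768
yellow 19.7 -0.1 px [316.  31.] 775
```

```bash
cat >> h.py <<'E'
def rect(im,m,z=.02):
    """rectified picture on plane z: 0.5 mm per px, u -110..50 (down), v -220..220 (right)"""
    u,v=np.mgrid[-110:50:.5,-220:220:.5]/1000
    X=O+u[...,None]*EX+v[...,None]*EY;p=proj(m,np.c_[X.reshape(-1,2),np.full(u.size,z)]).reshape(*u.shape,2).astype(np.float32)
    return cv2.remap(np.ascontiguousarray(im),p[...,0],p[...,1],cv2.INTER_LINEAR)
E
python3 - <<'E'
from h import *
im=cv2.imread("pics/w6.png");m=ctrl.camera_model("wrist")
r=rect(im,m).astype(float).mean(2)
for lo,hi in((-86,-80),(-12,-6)):
    p=r[int((lo+110)*2):int((hi+110)*2)].mean(0)
    for c in(-150,0,150):
        for e in(-50,50):
            i=int((c+e+220)*2);print(c,e,p[i-26:i+28:3].astype(int))
E
```

```text
-150 -50 [ 27  27  26  28  30  29  29  30  31  30  32  92 222 238 239 233 209 183]
-150 50 [165 167 176 195 224 237 241 241 243 248 235 222 217 100  36  35  35  35]
0 -50 [ 36  35  38  36  36  36  36  38 114 215 240 241 239 225 201 180 168 165]
0 50 [188 210 232 241 241 242 248 137  36  36  35  35  34  35  36  34  34  35]
150 -50 [ 34  34  34  33  51 109 121 126 158 217 240 240 239 230 205 182 172 164]
150 50 [184 200 226 239 240 240 198  46  32  31  31  31  30  29  29  28  27  28]
-150 -50 [ 22  21  21  23  22  22  23  22  24  22  23  64 207 235 235 235 235 235]
-150 50 [235 236 238 240 240 240 240 241 242 247 237 221 209  91  30  28  28  28]
0 -50 [ 29  29  31  29  31  29  30  32 109 210 241 242 242 242 242 241 238 237]
0 50 [241 242 242 242 242 243 246 117  30  32  30  30  29  29  30  30  29  30]
150 -50 [ 30  31  30  32  46 110 120 124 157 219 238 239 238 238 238 238 236 236]
150 50 [234 235 235 235 235 236 177  31  27  27  26  26  25  25  24  24  24  23]
```

>>> move_arm --increments '[[[0, 0, 0], [0, 0, -0.98], -0.06], [[0, 0, 0], [0, 0, -0.98], -0.06], [[0, 0, 0], [0, 0, -0.98], -0.06], [[0, 0, 0], [0, 0, -0.98], -0.06], [[0, 0, 0], [0, 0, -0.98], -0.06], [[0, 0, 0], [0, 0, -0.98], -0.06], [[0, 0, 0], [0, 0, -0.98], -0.06], [[0, 0, 0], [0, 0, -0.98], -0.06], [[0, 0, 0], [0, 0, -0.98], -0.06], [[0, 0, 0], [0, 0, -0.98], -0.06], [[0, 0, 0], [0, 0, -0.98], -0.06], [[0, 0, 0], [0, 0, -0.98], -0.06]]'

```text
t: 34.43
eef_pos: [0.5711, -0.006, 0.2836]
ee_rot: [-179.8, -0.0, 73.1]
ft_force: [0.9, -0.5, -0.6]
gripper_width: 0.533
grip_force: 0.0
```

>>> move_arm --increments '[[[0, 0, 0], [0, 0, -0.98], -0.06], [[0, 0, 0], [0, 0, -0.98], -0.06], [[0, 0, 0], [0, 0, -0.98], -0.06], [[0, 0, 0], [0, 0, -0.98], -0.06], [[0.97, 0.88, 1], [0, 0, 0], -0.06], [[0.97, 0.88, 1], [0, 0, 0], -0.06], [[0.97, 0.88, 1], [0, 0, 0], -0.06], [[0.97, 0.88, 1], [0, 0, 0], -0.06], [[0, 0, 1], [0, 0, 0], -0.06], [[0, 0, 1], [0, 0, 0], -0.06], [[0, 0, 0], [0, 0, 0], -0.06], [[0, 0, 0], [0, 0, 0], -0.06]]'

```text
t: 35.43
eef_pos: [0.6328, 0.0774, 0.1627]
ee_rot: [-179.7, -0.1, 95.3]
ft_force: [0.4, 0.1, 0.4]
gripper_width: 0.529
grip_force: 0.0
```

```bash
python3 -c "from h import *;uv()"
```

```text
t 35.43 u -0.0500 v 0.0766 z 0.1627 rot [-1.7966e+02 -5.0000e-02  9.5300e+01] F [0.4 0.1 0.4] w 49.7 q6 -6.1
```

>>> move_arm --increments '[[[0, 0, 1], [0, 0, 0], -0.06], [[0, 0, 1], [0, 0, 0], -0.06], [[0, 0, 0.8], [0, 0, 0], -0.06], [[0.2, 0, 0], [0, 0, 0], -0.06], [[0.15, 0, 0], [0, 0, 0], -0.06], [[0.15, 0, 0], [0, 0, 0], -0.06], [[0.1, 0, 0], [0, 0, 0], -0.06], [[0.1, 0, 0], [0, 0, 0], -0.06], [[0.07, 0, 0], [0, 0, 0], -0.06], [[0, 0, 0], [0, 0, 0], -0.06], [[0, 0, 0], [0, 0, 0], -0.06]]'

```text
t: 36.35
eef_pos: [0.6347, 0.0907, 0.1114]
ee_rot: [179.8, 0.1, 95.2]
ft_force: [0.7, -6.1, 3.9]
gripper_width: 0.532
grip_force: 2.4
```

```bash
python3 -c "from h import *;uv()"
```

```text
t 36.35 u -0.0468 v 0.0896 z 0.1114 rot [1.7982e+02 1.0000e-01 9.5220e+01] F [ 0.7 -6.1  3.9] w 50.0 q6 -4.7
```

>>> move_arm --increments '[[[0.07, 0, 0], [0, 0, 0], -0.06], [[0.05, 0, 0], [0, 0, 0], -0.06], [[0, 0, 0], [0, 0, 0], -0.06]]'

```text
t: 36.6
eef_pos: [0.6342, 0.0932, 0.1107]
ee_rot: [179.9, 0.0, 95.2]
ft_force: [0.8, -4.3, 3.6]
gripper_width: 0.532
grip_force: 2.3
```

```bash
python3 -c "from h import *;uv()"
```

```text
t 36.60 u -0.0471 v 0.0922 z 0.1107 rot [1.7988e+02 5.0000e-02 9.5180e+01] F [ 0.8 -4.3  3.6] w 50.0 q6 -4.5
```

>>> move_arm --increments '[[[-0.6, 0, 0], [0, 0, -0.045], -0.06], [[0, 0, -1], [0, 0, 0], -0.06], [[-0.2, 0, -1], [0, 0, 0], -0.06], [[-1, 0, 0], [0, 0, 0], -0.06], [[-1, 0, 0], [0, 0, 0], -0.06], [[-1, 0, 0], [0, 0, 0], -0.06], [[-1, 0, 0], [0, 0, 0], -0.06], [[-1, 0, 0], [0, 0, 0], -0.06], [[-1, 0, 0], [0, 0, 0], -0.06], [[-1, 0, 0], [0, 0, 0], -0.06], [[-0.5, 0, 0], [0, 0, 0], -0.06], [[0, 0, 0], [0, 0, 0], -0.06]]'

```text
t: 37.6
eef_pos: [0.6486, -0.0733, 0.1489]
ee_rot: [-179.9, -0.1, 95.3]
ft_force: [-0.5, 0.0, 0.8]
gripper_width: 0.529
grip_force: 0.0
```

```bash
python3 -c "from h import *;uv()"
```

```text
t 37.60 u -0.0485 v -0.0749 z 0.1489 rot [-1.7993e+02 -7.0000e-02  9.5300e+01] F [-0.5  0.   0.8] w 49.7 q6 -19.4
```

>>> move_arm --increments '[[[0, 0, 1], [0, 0, 0], -0.06], [[0, 0, 1], [0, 0, 0], -0.06], [[-0.2, 0, 0], [0, 0, 0], -0.06], [[-0.2, 0, 0], [0, 0, 0], -0.06], [[-0.15, 0, 0], [0, 0, 0], -0.06], [[-0.1, 0, 0], [0, 0, 0], -0.06], [[-0.1, 0, 0], [0, 0, 0], -0.06], [[-0.1, 0, 0], [0, 0, 0], -0.06], [[0, 0, 0], [0, 0, 0], -0.06], [[0, 0, 0], [0, 0, 0], -0.06]]'

```text
t: 38.43
eef_pos: [0.6511, -0.0882, 0.1106]
ee_rot: [179.9, 0.0, 95.5]
ft_force: [-0.1, 0.5, 1.3]
gripper_width: 0.53
grip_force: 0.4
```

```bash
python3 -c "from h import *;uv()"
```

```text
t 38.43 u -0.0474 v -0.0900 z 0.1106 rot [1.7992e+02 1.0000e-02 9.5460e+01] F [-0.1  0.5  1.3] w 49.8 q6 -20.7
```

Finish to −0.092, then push plate 1 the other way to −0.058.

>>> move_arm --increments '[[[-0.1, 0, 0], [0, 0, 0], -0.06], [[-0.02, 0, 0], [0, 0, 0], -0.06], [[0, 0, 0], [0, 0, 0], -0.06]]'

```text
t: 38.68
eef_pos: [0.6512, -0.0897, 0.1105]
ee_rot: [180.0, -0.1, 95.5]
ft_force: [-0.5, 5.0, 4.6]
gripper_width: 0.526
grip_force: 2.5
```

>>> move_arm --increments '[[[0.4, 0, 0], [0, 0, 0], -0.06], [[0.5, 0, 0], [0, 0, 0], -0.06], [[0.4, 0, 0], [0, 0, 0], -0.06], [[0.2, 0, 0], [0, 0, 0], -0.06], [[0.1, 0, 0], [0, 0, 0], -0.06], [[0.1, 0, 0], [0, 0, 0], -0.06], [[0, 0, 0], [0, 0, 0], -0.06], [[0, 0, 0], [0, 0, 0], -0.06]]'

```text
t: 39.35
eef_pos: [0.6477, -0.0567, 0.1098]
ee_rot: [180.0, -0.0, 95.5]
ft_force: [-0.5, -0.6, 0.6]
gripper_width: 0.534
grip_force: 0.0
```

```bash
python3 -c "from h import *;uv()"
```

```text
t 39.35 u -0.0478 v -0.0584 z 0.1098 rot [ 1.7999e+02 -2.0000e-02  9.5460e+01] F [-0.5 -0.6  0.6] w 50.2 q6 -18.1
```

>>> move_arm --increments '[[[-0.6, 0, 0], [0, 0, 0], -0.06], [[0, 0, -1], [0, 0, 0], -0.06], [[0, -0.5, -1], [0, 0, 0.9], -0.06], [[0.4, -1, -1], [0, 0, 0.9], -0.06], [[0.6, -1, -1], [0, 0, 0.9], -0.06], [[0.5, -1, -1], [0, 0, 0.9], -0.06], [[0.5, -0.5, -1], [0, 0, 0.9], -0.06], [[0.5, 0, -1], [0, 0, 0.9], -0.06], [[0, 0, -1], [0, 0, 0.9], -0.06], [[0, 0, -1], [0, 0, 0.9], -0.06], [[0, 0, 0], [0, 0, 0.9], -0.06], [[0, 0, 0], [0, 0, 0.9], -0.06]]'

```text
t: 40.35
eef_pos: [0.5797, -0.0143, 0.2927]
ee_rot: [179.7, -0.2, 43.6]
ft_force: [-0.0, -0.5, -1.0]
gripper_width: 0.53
grip_force: 0.0
```

>>> move_arm --increments '[[[0, 0, 0], [0, 0, 0.9], -0.06], [[0, 0, 0], [0, 0, 0.9], -0.06], [[0, 0, 0], [0, 0, 0.9], -0.06], [[0, 0, 0], [0, 0, 0.9], -0.06], [[0, 0, 0], [0, 0, 0.9], -0.06], [[0, 0, 0], [0, 0, 0.9], -0.06], [[0, 0, 0], [0, 0, 0.9], -0.06], [[0, 0, 0], [0, 0, 0.4], -0.06], [[0, 0, 0], [0, 0, 0], -0.06], [[0, 0, 0], [0, 0, 0], -0.06]]'

```text
t: 41.18
eef_pos: [0.5786, -0.014, 0.2901]
ee_rot: [180.0, -0.0, 5.5]
ft_force: [-0.2, -0.2, -0.3]
gripper_width: 0.531
grip_force: 0.0
```

```bash
python3 - <<'E'
from h import *
im=look();cv2.imwrite('pics/w7.png',im);m=ctrl.camera_model("wrist")
r=rect(im,m).astype(float).mean(2)
p=r[2*26:2*30].mean(0)
for c in(-150,0,150):
    for e in(-50,50):
        i=int((c+e+220)*2);print(c,e,p[i-10:i+10].astype(int))
E
```

```text
t 41.18 u -0.1126 v -0.0093 z 0.2901 rot [ 1.7999e+02 -3.0000e-02  5.5400e+00] F [-0.2 -0.2 -0.3] w 49.9 q6 74.5
plate uv [-46.2 150.3] size [87.  96.4] ang 0.1  u -89.7..-2.6 v 102.2..198.5
plate uv [-46.   1.] size [87.1 97.3] ang 0.1  u -89.6..-2.4 v -47.6..49.6
plate uv [ -45.9 -148.8] size [ 87.1 101.1] ang 0.1  u -89.4..-2.4 v -199.3..-98.2
yellow 20.0 150.0 px [140.  34.] 762
yellow 20.2 0.1 px [311.  34.] 730
yellow 19.7 -150.0 px [481.  35.] 769
-150 -50 [ 30  30  30  31  30  29  30  32  37  72 129 177 215 231 237 238 238 238
 238 238]
-150 50 [241 242 244 245 247 247 245 239 233 228 223 222 220 208 193 152 108  70
  35  33]
0 -50 [ 34  35  35  35  36  37  37  37  37  37  38  68  99 135 171 199 225 232
 239 240]
0 50 [241 241 241 241 241 243 244 247 239 213 170 100  53  40  34  35  35  34
  34  35]
150 -50 [ 44  72  96 111 119 120 120 120 121 121 125 131 142 156 176 198 216 232
 237 240]
150 50 [240 240 240 240 240 241 240 231 195 147  84  38  32  31  31  31  31  30
  29  29]
```

>>> move_arm --increments '[[[-0.1, -0.5, 1], [0, 0, 0], -0.06], [[0, 0, 1], [0, 0, 0], -0.06], [[0, 0, 1], [0, 0, 0], -0.06], [[0, 0, 1], [0, 0, 0], -0.06], [[0, 0, 1], [0, 0, 0], -0.06], [[0, 0, 1], [0, 0, 0], -0.06], [[0, 0, 1], [0, 0, 0], -0.06], [[0, 0, 1], [0, 0, 0], -0.06], [[0, 0, 0.9], [0, 0, 0], -0.06], [[0, 0, 0], [0, 0, 0], -0.06], [[0.3, 0, 0], [0, 0, 0], -0.06], [[0.2, 0, 0], [0, 0, 0], -0.06]]'

```text
t: 42.23
eef_pos: [0.5867, -0.0027, 0.113]
ee_rot: [180.0, -0.1, 5.5]
ft_force: [0.3, -0.1, 0.4]
gripper_width: 0.528
grip_force: 0.0
```

>>> move_arm --increments '[[[0.15, 0, 0], [0, 0, 0], -0.06], [[0.1, 0, 0], [0, 0, 0], -0.06], [[0.1, 0, 0], [0, 0, 0], -0.06], [[0.05, 0, 0], [0, 0, 0], -0.06], [[0, 0, 0], [0, 0, 0], -0.06]]'

```text
t: 42.65
eef_pos: [0.5914, -0.0021, 0.1127]
ee_rot: [180.0, 0.4, 5.6]
ft_force: [-8.8, -1.5, 7.5]
gripper_width: 0.532
grip_force: 4.4
```

```bash
python3 -c "from h import *;uv()"
```

```text
t 42.65 u -0.0987 v 0.0014 z 0.1127 rot [179.98   0.36   5.56] F [-8.8 -1.5  7.5] w 50.0 q6 76.0
```

>>> move_arm --increments '[[[0.08, 0, 0], [0, 0, 0], -0.06], [[0, 0, 0], [0, 0, 0], -0.06]]'

```text
t: 42.82
eef_pos: [0.5918, -0.002, 0.1126]
ee_rot: [180.0, 0.6, 5.6]
ft_force: [-11.7, -2.1, 9.8]
gripper_width: 0.528
grip_force: 6.0
```

>>> move_arm --increments '[[[-0.9, 0, 0], [0, 0, -0.02], -0.06], [[0, 0, -1], [0, 0, 0], -0.06], [[0, -0.5, -1], [0, 0, 0], -0.06], [[0, -1, 0], [0, 0, 0], -0.06], [[0, -1, 0], [0, 0, 0], -0.06], [[0, -1, 0], [0, 0, 0], -0.06], [[0, -1, 0], [0, 0, 0], -0.06], [[0, -1, 0], [0, 0, 0], -0.06], [[0, -1, 0], [0, 0, 0], -0.06], [[0, -0.9, 1], [0, 0, 0], -0.06], [[0, 0, 1], [0, 0, 0], -0.06], [[0, 0, 0.2], [0, 0, 0], -0.06]]'

```text
t: 43.82
eef_pos: [0.5611, 0.145, 0.106]
ee_rot: [-180.0, 0.2, 5.8]
ft_force: [0.5, -0.5, -0.7]
gripper_width: 0.527
grip_force: 0.0
```

```bash
python3 -c "from h import *;uv()"
```

```text
t 43.82 u -0.1150 v 0.1507 z 0.1060 rot [-1.80e+02  1.70e-01  5.76e+00] F [ 0.5 -0.5 -0.7] w 49.5 q6 90.2
```

>>> move_arm --increments '[[[0.3, 0, 0], [0, 0, 0.05], -0.06], [[0.25, 0, 0], [0, 0, 0], -0.06], [[0.15, 0, 0], [0, 0, 0], -0.06], [[0.1, 0, 0], [0, 0, 0], -0.06], [[0.1, 0, 0], [0, 0, 0], -0.06], [[0.05, 0, 0], [0, 0, 0], -0.06], [[0, 0, 0], [0, 0, 0], -0.06]]'

```text
t: 44.4
eef_pos: [0.578, 0.1448, 0.1088]
ee_rot: [180.0, 0.7, 5.3]
ft_force: [-13.5, -2.1, 11.8]
gripper_width: 0.532
grip_force: 7.0
```

```bash
python3 -c "from h import *;uv()"
```

```text
t 44.40 u -0.0982 v 0.1489 z 0.1088 rot [179.97   0.66   5.33] F [-13.5  -2.1  11.8] w 50.0 q6 90.4
```

Pressed. Now plate 2.

>>> move_arm --increments '[[[-0.95, 0, 0], [0, 0, 0], -0.06], [[0, 0, -1], [0, 0, 0], -0.06], [[0, 0.5, -1], [0, 0, 0], -0.06], [[0, 1, 0], [0, 0, 0], -0.06], [[0, 1, 0], [0, 0, 0], -0.06], [[0, 1, 0], [0, 0, 0], -0.06], [[0, 1, 0], [0, 0, 0], -0.06], [[0, 1, 0], [0, 0, 0], -0.06], [[0, 1, 0], [0, 0, 0], -0.06], [[0, 1, 0], [0, 0, 0], -0.06], [[0, 1, 0], [0, 0, 0], -0.06], [[0, 1, 0], [0, 0, 0], -0.06]]'

```text
t: 45.4
eef_pos: [0.5817, -0.0472, 0.1497]
ee_rot: [179.9, -0.2, 5.3]
ft_force: [0.4, -0.0, -0.2]
gripper_width: 0.529
grip_force: 0.0
```

>>> move_arm --increments '[[[0, 1, 0], [0, 0, 0], -0.06], [[0, 1, 0], [0, 0, 0], -0.06], [[0, 1, 0], [0, 0, 0], -0.06], [[0, 1, 0], [0, 0, 0], -0.06], [[0, 1, 0], [0, 0, 0], -0.06], [[0, 0.5, 1], [0, 0, 0], -0.06], [[0, 0, 1], [0, 0, 0], -0.06], [[0, 0, 0], [0, 0, 0], -0.06], [[0, 0, 0], [0, 0, 0], -0.06]]'

```text
t: 46.15
eef_pos: [0.5903, -0.1553, 0.1078]
ee_rot: [-180.0, 0.0, 5.3]
ft_force: [0.6, 0.8, -0.4]
gripper_width: 0.531
grip_force: 0.0
```

```bash
python3 -c "from h import *;uv()"
```

```text
t 46.15 u -0.1144 v -0.1510 z 0.1078 rot [-1.7997e+02  4.0000e-02  5.2800e+00] F [ 0.6  0.8 -0.4] w 49.9 q6 61.9
```

>>> move_arm --increments '[[[0.3, 0, 0], [0, 0, -0.03], -0.06], [[0.25, 0, 0], [0, 0, 0], -0.06], [[0.15, 0, 0], [0, 0, 0], -0.06], [[0.1, 0, 0], [0, 0, 0], -0.06], [[0.1, 0, 0], [0, 0, 0], -0.06], [[0, 0, 0], [0, 0, 0], -0.06]]'

```text
t: 46.65
eef_pos: [0.6059, -0.1534, 0.1091]
ee_rot: [180.0, 0.5, 5.6]
ft_force: [-12.3, -1.4, 11.0]
gripper_width: 0.531
grip_force: 6.2
```

>>> move_arm --increments '[[[-0.9, 0, 0], [0, 0, 0], -0.06], [[-0.3, 0, -1], [0, 0, 0], -0.06], [[0, -0.6, -1], [0, 0, 0], -0.06], [[0, -1, -1], [0, 0, 0], -0.06], [[0, -1, -1], [0, 0, 0], -0.06], [[0, -1, -1], [0, 0, 0], -0.06], [[0, -1, -1], [0, 0, 0], -0.06], [[0, -1, -1], [0, 0, 0], -0.06], [[0, -1, -1], [0, 0, 0], -0.06], [[0, -1, -1], [0, 0, 0], -0.06], [[0, 0, 0], [0, 0, 0], -0.06], [[0, 0, 0], [0, 0, 0], -0.06]]'

```text
t: 47.65
eef_pos: [0.571, -0.0029, 0.2904]
ee_rot: [179.9, -0.3, 5.7]
ft_force: [0.2, -0.3, 0.5]
gripper_width: 0.527
grip_force: 0.0
```

```bash
python3 - <<'E'
from h import *
a=look();b=ctrl.grab_frame("top")[:,:,::-1]
cv2.imwrite("pics/end.png",np.vstack([a[:225],cv2.resize(b[100:260,160:480],(640,320))]))
E
```

```text
t 47.65 u -0.1191 v 0.0025 z 0.2904 rot [179.9   -0.3    5.68] F [ 0.2 -0.3  0.5] w 49.5 q6 75.4
plate uv [-45.9 150.3] size [96.2 87.3] ang 89.9  u -89.5..-2.2 v 102.2..198.4
plate uv [-46.1   1.1] size [87.5 97.5] ang 0.2  u -90.0..-2.2 v -47.5..49.8
plate uv [ -46.5 -148.5] size [ 87.7 101.7] ang 0.0  u -90.3..-2.6 v -199.4..-97.6
yellow 19.9 150.0 px [153.  28.] 775
yellow 20.1 -0.0 px [324.  28.] 739
yellow 19.7 -150.1 px [494.  29.] 770
```

View pics/end.png

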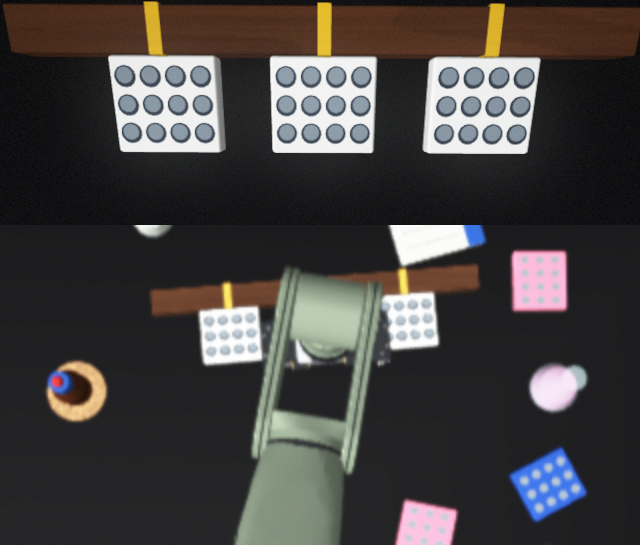

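The wrist view shows all three plates flush against the ledge. Each is centred on its stripe, with the stripes at about columns 153, 324 and 494. The top view shows the bottle standing on the cork mat and the flask where it was.

```bash
python3 -c "
from station import ctrl
print(ctrl.sign_off())"
```

```text
the job is handed in; nothing more can be done
None
```

The job is done and handed in at about 48 s of robot time: the bottle stands upright on the cork mat, the three plates are flush against the ledge within about 1.5 mm of their marks, and the flask was not moved.

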